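# Drift a crept sample stage back onto its bore and bolt it

### The arm

A 6-joint arm with a two-finger parallel gripper is mounted at the origin on a cart in front of the work surface, level with it; the furniture and walls round the work are solid. World frame = base frame: x ahead of the robot, y to its left, z up, the work surface at z = 0. Lengths are in mm, angles in rad, forces in N, time in s.
With the tool pointing down it reaches from about 350 to 875 mm from the base axis. Payload 4.2 kg.
Tool frame: the origin (TCP) lies at the very end of the fingers, on their centre line; the grasp point (between the pads) lies 19 mm behind it; z points along the fingers, y is the line along which they close (so a half turn about z gives the same grasp; the last joint's range is limited). The gripper opens to 85 mm and grips with 20 to 120 N. Pads are 22 mm wide; open, the fingers measure 114 mm over their backs; the gripper's body (76 mm by 85 mm) begins 54 mm behind the grasp point. The pads swing forward as they close: fully open they stand 13 mm farther back than shut.
Start: joints at [-0.933, 0.385, 0.008, 0, -1.194, -0.259], TCP at [231.142, -580.666, 231.312] pointing down, gripper open.
Joint ranges: [-3.14, 3.14], [-1.21, 2.06], [-1.07, 1.41], [-3.16, 2.05], [-2.99, -0.16], [-3.1, 3.1]. Speed limits (rad/s): [2.79, 2.79, 3.14, 3.14, 3.14, 3.14].

### API

Orientations are given as a unit quaternion [x, y, z, w].
In Python, from bench import read_state, get_image, camera_model, job_done gives the robot as it stands.
- The arm moves only by the shell command python3 -m handwheel 'ROWS'. ROWS is JSON, a list of rows, each a list of 7 numbers: the shift along the tool's x, y, z in m, then the turn, a rotation vector about the tool's x, y, z in rad, then the gripper's target within -1 to 1 (fully open at 1, half-way at 0, shut at -1). In form: [[dx, dy, dz, wx, wy, wz, jaw], ...]. A call has 1 to 10 rows; each row is the pose to reach, as a shift and turn from the pose commanded when the call began, along the tool's axes at that moment; what a row does not reach only later rows make up. A row lasts 1/8 s, in which the tool goes at most 62.5 mm and 10.7 degrees, less where a joint would pass 70% of its speed; a pose out of reach is approached as far as the arm can. A call with a gripper value outside its range is refused whole. The fingers move at their own pace and stop on an object; the grip force is fixed at half the most. Time passes only in rows, so rows that repeat a pose let the fingers close. It gives the time, the measured TCP pose, the force, the opening and the grip force at its end, in the units of the state.
- read_state(): the state, without advancing time (a new reading comes with each control period).
- get_image(name): name is "side" or "top"; returns (picture, depth): 480x640x3 uint8, blue, green, red; 480x640 float32, mm along the optical axis (not along the pixel's ray), 0 where there is no reading.
- camera_model(name): a dict with "K" (3x3 intrinsics, pixels), "dist" ([k1, k2, p1, p2, k3] as OpenCV has them; the pictures are not rectified), "rvec" (rotation vector, rad) and "tvec" (3), from world to camera coordinates, as OpenCV has them. Camera axes: x right, y down, z forward; pixel columns grow to the right and rows downward; lengths in mm; the calibration is good to about 2 mm. A picture is of the moment at which its call begins. camera_model takes no time and is no camera call.
- job_done(): hands the job in; it is judged then, once.
The state is a dict: "clock": time; "joints": joint angles; "joint_vel": joint speeds; "joint_efforts": joint torques, N m; "position": TCP position; "ee_rot": TCP orientation; "contact_force": force on the tool from outside, world axes, zero at the start; "wrist_torque": the same for the moment, N m; "gripper_width": finger opening in mm; "grasp_force": force on a finger pad.
Only numpy, scipy, OpenCV 4.12 (cv2) and the standard library are available. Lean on these libraries where they do the work, as an engineer would, in place of code of your own. Each camera call takes 0.05 s, during which the arm holds its last target. There are 200 camera calls.

### The job

The round black sample-stage disc in front of the detector has crept sideways under its rim clips, so the hole in its middle no longer lines up with the bore in the aluminium riser under it. Take the red-handled tapered drift from the stand, feel lightly (well under 30 N) with its nose for the opening that is left, ease the disc across with it and press it fully home through both holes; then draw it out, put it back upright in the stand and drop the brass-headed bolt fully home through both holes in its place. Move the disc only with the drift, not with the hand, keep every push gentle (under about 25 N), never forcing or jamming it, and leave everything else where it is.

Things in the scene. Friction and masses are not known exactly. Their poses are not given: they have to be found in the camera images.
- riser: Aluminium riser, an inverted channel 220 mm long (y), 110 mm wide (x), 50 mm high, fixed; top plate 14 mm thick, hollow below for 36 mm. Origin under its centre on the worktop, z up. On it lies the black stage disc, 90 mm across and 10 mm thick with white ticks (top 60 mm above the worktop); three steel rim clips, fixed, hold it down, at least 35 mm from the riser's bore and 68 mm high at most
- riser_hole (a point): Centre of the riser's 15 mm bore at its mouth in the top surface, 50 mm above the worktop, at y = +50 mm of the riser; straight through. The disc's 15 mm middle hole stands 5.8 to 7.2 mm off it at the start, in any direction; not reported: look or feel for it. The opening common to both is 8 to 9 mm wide. The disc slides any way against dry friction of about 6 N, stays where left, cannot lift
- detector (a point): Foot of the fixed detector on the riser's top, at y = -72 mm of the riser: a black box 56 x 44 mm on a blue mount, its top 97 mm above the worktop, its lens tube reaching to 80 mm from the riser's bore. Leave it alone
- drift: Steel drift with red handle, 0.16 kg, upright in the stand. Origin on its axis at the collar's underside, z up. Below: barrel 14.2 mm in diameter, 18 mm long, then a nose tapering to a flat 5 mm tip 50 mm below the origin. Collar 28 mm wide, 5 mm thick; handle 18 mm in diameter, 5 to 50 mm above the origin: grip there. Home, its collar rests on the disc, origin 10 mm above point riser_hole
- bolt: Plain locating bolt with knurled brass head, 0.12 kg, upright in the stand; no thread. Origin on its axis at the flange's underside, z up. Shank 13.5 mm in diameter, 30 mm long, its last 7 mm tapering to 9 mm. Flange 28 mm wide, 4 mm thick; head 20 mm in diameter, 4 to 28 mm above the origin: grip there. Home, its flange rests on the disc, origin 10 mm above point riser_hole
- stand: Grey plastic stand, a fixed block 56 mm (x) by 116 mm (y), 64 mm high, on a dark 74 x 134 mm foot plate; two bores 16 mm in diameter and 60 mm deep in its top, 66 mm apart along its y. Drift and bolt hang in them upright by collar and flange; which is in which changes. Origin under its centre on the worktop, z up
- bore_a (a point): Centre of the mouth of the stand's bore at its -y end, in the top surface, 64 mm above the worktop
- bore_b (a point): The same for the bore at its +y end
- vial_1: Small white vial, 27 mm wide, 56 mm high, loose bystander; origin under its centre
- vial_2: Small white vial, 27 mm wide, 56 mm high, loose bystander; origin under its centre
- vial_3: Small white vial, 27 mm wide, 56 mm high, loose bystander; origin under its centre
- tape_black: Roll of black tape, 58 mm wide, 19 mm high, loose bystander; origin under its centre
Not all that is in view belongs to the job. What is shaped like the bolt but purple or turquoise is not meant.

How it is judged (in metres and radians):
On the way:
1. the drift is fully home: upright on the line of the riser's bore, its collar on the disc within 2.5 mm (z of drift in the frame of riser_hole below 0.0125 m and horizontal distance between drift and riser_hole below 0.003 m and angle between drift's own z axis and vertical below 0.06 rad), for 0.1 s.
At the end, for the whole second after the job is handed in: The bolt stands fully home through both holes: upright within 0.06 rad, on the line of the riser's bore within 3 mm, its flange on the disc within 2 mm; the drift hangs upright in one of the stand's bores, its collar on the stand within 5 mm; both at rest (z of bolt in the frame of riser_hole between 0.007 and 0.012 m and horizontal distance between bolt and riser_hole below 0.003 m and angle between bolt's own z axis and vertical below 0.06 rad and linear speed of each of bolt, drift below 0.01 m/s and (distance between drift and bore_a below 0.005 m or distance between drift and bore_b below 0.005 m) and angle between drift's own z axis and vertical below 0.12 rad); the robot touches nothing.
It fails at once if the drift's nose is pressed on the disc's face, outside the opening, with more than 30 N (z of drift in the frame of riser_hole above 0.055 m and contact force between drift and riser above 30 N).
It fails at once if the drift or the bolt wedges against the disc and the riser with more than 70 N in all (all their contacts summed) (contact force between any of drift, bolt and riser above 70 N).
It fails at once if the disc, detector or riser is pushed with the fingers or the arm (more than 8 N) (contact force between any of the fingers, the arm and riser above 8 N).
It fails at once if a bystander is moved by more than 20 mm (distance of any of vial_1, vial_2, vial_3, tape_black from where it was at the start of the episode above 0.02 m).
It also fails if it takes over 64 s, if anything falls off the work surface, if the arm or the gripper's body presses on something with over 40 N, if the wrist force passes 120 N, or if a joint passes its speed limit or range.

## Working session

There is one attempt and no reset: what is moved stays moved. The work goes in short steps, Python scripts to look and compute and a shell command to move; the robot and the scene stay as the last step left them, time stands still between calls to the robot, and variables do not carry over. Pictures are saved under pics/ and viewed, at most 12 in all, crops included, and the job is handed in when it is done.

```bash
ls; mkdir -p pics
cat > h.py <<'E'
import numpy as np, cv2
from bench import *
from scipy.spatial.transform import Rotation as R
def ray(cam,px,z):
    m=camera_model(cam);K=np.array(m["K"],float);d=np.array(m["dist"],float)
    Rm=cv2.Rodrigues(np.array(m["rvec"],float))[0];t=np.array(m["tvec"],float).ravel()
    p=cv2.undistortPoints(np.array([[px]],float),K,d).ravel()
    c=-Rm.T@t; v=Rm.T@np.array([p[0],p[1],1.]); s=(z-c[2])/v[2]
    return c+s*v
def proj(cam,X):
    m=camera_model(cam)
    return cv2.projectPoints(np.array([X],float),np.array(m["rvec"],float),np.array(m["tvec"],float),np.array(m["K"],float),np.array(m["dist"],float))[0].ravel()
E
python3 - <<'E'
from h import *
for n in("top","side"):
    i,d=get_image(n);cv2.imwrite(f"pics/{n}0.png",i);np.save(f"pics/{n}0.npy",d)
    m=camera_model(n);Rm=cv2.Rodrigues(np.array(m["rvec"],float))[0];print(n,-Rm.T@np.array(m["tvec"]).ravel(),Rm[2])
s=read_state();print(s)
E
```

```text
pics
top [ 281.67577231  195.85650759 1479.19590885] [ 0.11677885 -0.01816048 -0.99299189]
side [  52.50796735 1093.90533668  843.93052467] [ 0.31443402 -0.70929832 -0.63089392]
{'clock': 0.1, 'joints': array([-9.33370043e-01,  3.85482902e-01,  6.74740614e-03, -4.49367747e-04,
       -1.19398584e+00, -2.58606956e-01]), 'joint_vel': array([-0.00187247, -0.00286689,  0.00327624,  0.00106248, -0.00149031,
        0.00112387]), 'joint_efforts': array([ 2.32318635e-04, -3.93318629e+01,  1.88928723e+01,  4.19795439e+00,
       -2.60478249e-03,  9.11639916e-06]), 'position': array([ 230.96813516, -580.19098881,  230.32097274]), 'ee_rot': array([-1.88197665e-01,  9.82130678e-01,  9.57976435e-04, -2.28705372e-04]), 'contact_force': array([-0.35477581, -0.47564474,  0.01199072]), 'wrist_torque': array([-0.03618804,  0.0223505 ,  0.04194585]), 'grasp_force': 0.0, 'gripper_width': 85.45815947641186}
```

View pics/top0.png

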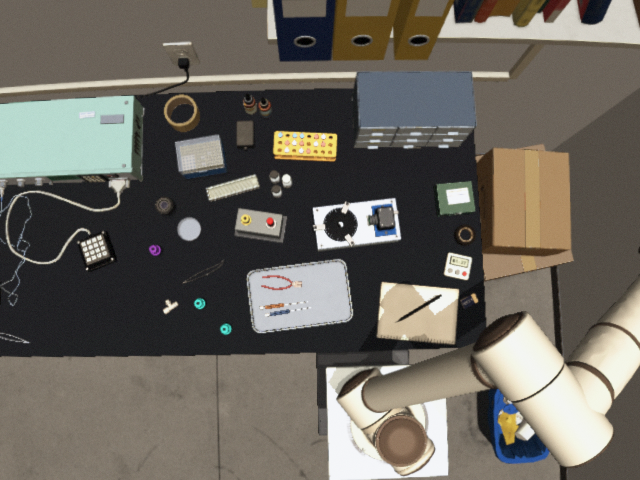

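View pics/side0.png

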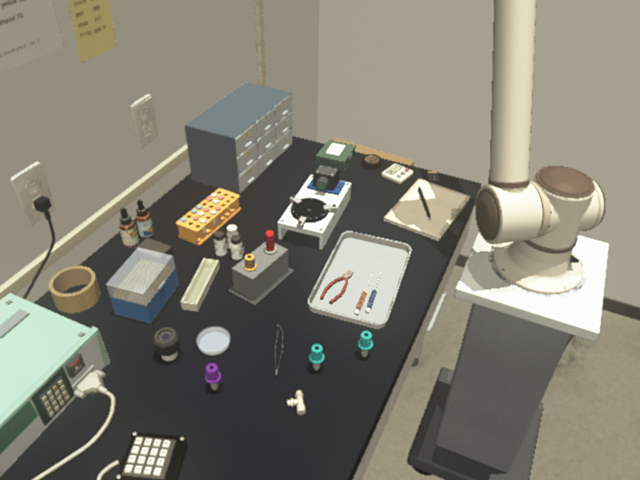

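The top view shows the stand at about (260,225), with a brass head at (245,219) and a red handle at (270,222). The riser is at (357,223) with the disc at (341,224), and the vials are near (275–287,180). The turquoise pieces at (200,303) and (225,328) and the purple one at (154,250) are decoys. I'll confirm in an enlarged crop.

Run:
```python
from h import *
i=cv2.imread("pics/top0.png");j=cv2.imread("pics/side0.png")
a=cv2.resize(i[195:255,230:310],(800,600),interpolation=cv2.INTER_CUBIC)
b=cv2.resize(i[190:256,310:398],(800,600),interpolation=cv2.INTER_CUBIC)
cv2.imwrite("pics/cropb.png",b)
c=cv2.resize(j[222:302,222:302],(400,400),interpolation=cv2.INTER_CUBIC)
a=cv2.resize(i[200:250,230:290],(480,400),interpolation=cv2.INTER_CUBIC)
a=cv2.resize(i[200:250,230:280],(400,400),interpolation=cv2.INTER_CUBIC)
a=cv2.resize(i[195:250,230:295],(390,330),interpolation=cv2.INTER_CUBIC) # x6
c=cv2.resize(j[222:305,222:302],None,fx=5,fy=5,interpolation=cv2.INTER_CUBIC)
o=np.zeros((415,790,3),np.uint8);o[:330,:390]=a;o[:,390:790]=c
cv2.imwrite("pics/cropa.png",o)
for p in[(245,219),(270,222),(341,224)]:
    print(p,ray("top",p,64))
```

```text
(245, 219) [541.88053986 359.02782922  64.        ]
(270, 222) [532.14215582 293.93187129  64.        ]
(341, 224) [521.98995524 109.29104842  64.        ]
```

View pics/cropa.png

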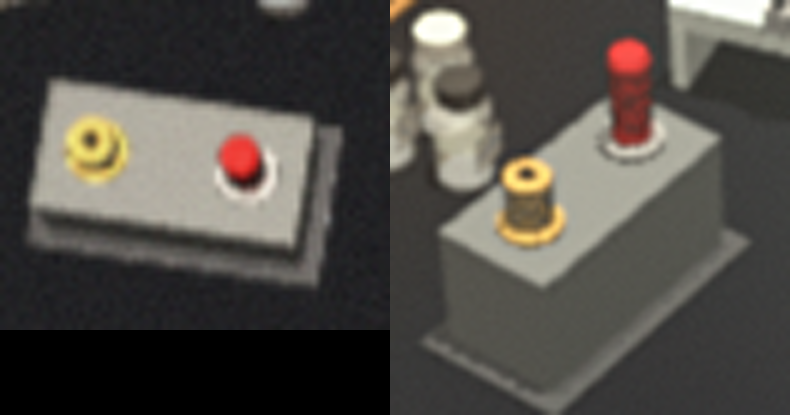

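View pics/cropb.png

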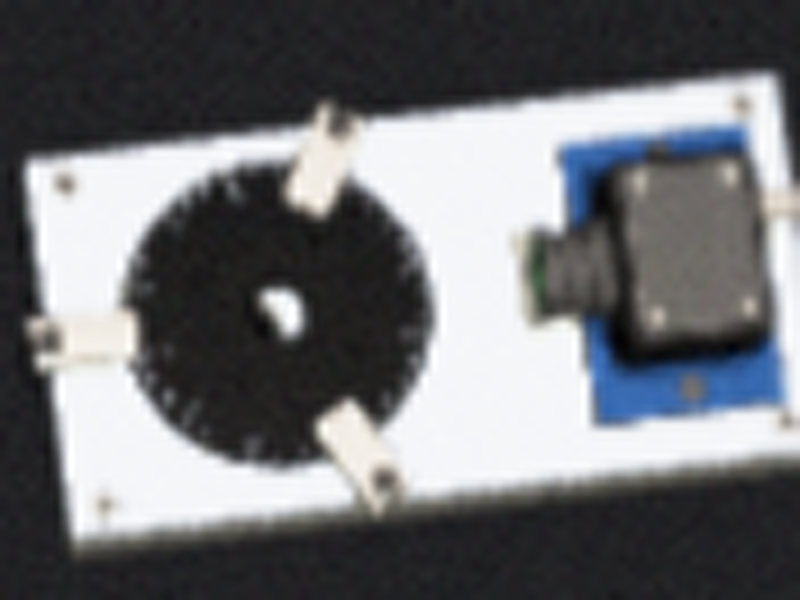

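```bash
cat > m.py <<'E'
from h import *
def c6(u,v): return ((u+.5)/6-.5+230,(v+.5)/6-.5+195)
def c5(u,v): return ((u-390+.5)/5-.5+222,(v+.5)/5-.5+222)
def cb(u,v): return ((u+.5)*.11-.5+310,(v+.5)*.11-.5+190)
P=lambda n,*a:print(n,np.round(ray(*a)[:2],1))
P("drift top T","top",c6(241,155),114); P("drift collar T","top",c6(245,172),68)
P("drift top S","side",c5(630,52),114); P("drift collar S","side",c5(631,140),68)
P("bolt fl T","top",c6(97,152),67); P("bolt top T","top",c6(93,141),92)
P("bolt top S","side",c5(527,172),92); P("bolt fl S","side",c5(531,225),67)
for n,p in dict(c1=(48,80),c2=(313,118),c3=(296,246),c4=(32,208)).items(): P("stand "+n,"top",c6(*p),64)
P("disc c T","top",cb(277,312),60)
P("open T","top",cb(262,322),55)
# riser outline in world plane z=50
i=cv2.imread("pics/top0.png").astype(np.float32).min(2)
big=cv2.resize(i[180:266,300:410],None,fx=8,fy=8,interpolation=cv2.INTER_CUBIC)
m=(big>110).astype(np.uint8);m=cv2.morphologyEx(m,cv2.MORPH_CLOSE,np.ones((9,9)))
cs,_=cv2.findContours(m,cv2.RETR_EXTERNAL,cv2.CHAIN_APPROX_NONE);c=max(cs,key=cv2.contourArea)[:,0]
w=np.array([ray("top",((u+.5)/8-.5+300,(v+.5)/8-.5+180),50)[:2] for u,v in c],np.float32)
h=cv2.convexHull(w);r=cv2.minAreaRect(h);print("riser",r);b=cv2.boxPoints(r);print(b)
E
python3 m.py
python3 - <<'E'
from h import *
j=cv2.imread("pics/side0.png")
cv2.imwrite("pics/sriser.png",cv2.resize(j[175:250,270:360],None,fx=8,fy=8,interpolation=cv2.INTER_CUBIC))
E
```

```text
drift top T [527.3 291. ]
drift collar T [528.1 292.6]
drift top S [526.2 296.6]
drift collar S [526.4 298.8]
bolt fl T [538.9 356.8]
bolt top T [539.1 355.6]
bolt top S [539.6 359.7]
bolt fl S [537.4 363.2]
stand c1 [571.9 378.2]
stand c2 [551.8 262.9]
stand c3 [495.8 271.4]
stand c4 [515.6 385.6]
disc c T [523.1 111.6]
open T [521.1 115.7]
riser ((526.8988647460938, 68.94688415527344), (121.2693862915039, 228.75595092773438), 4.613991737365723)
[[457.25986  178.0766  ]
 [475.66147  -49.938015]
 [596.53784  -40.18283 ]
 [578.1362   187.83179 ]]
```

View pics/sriser.png

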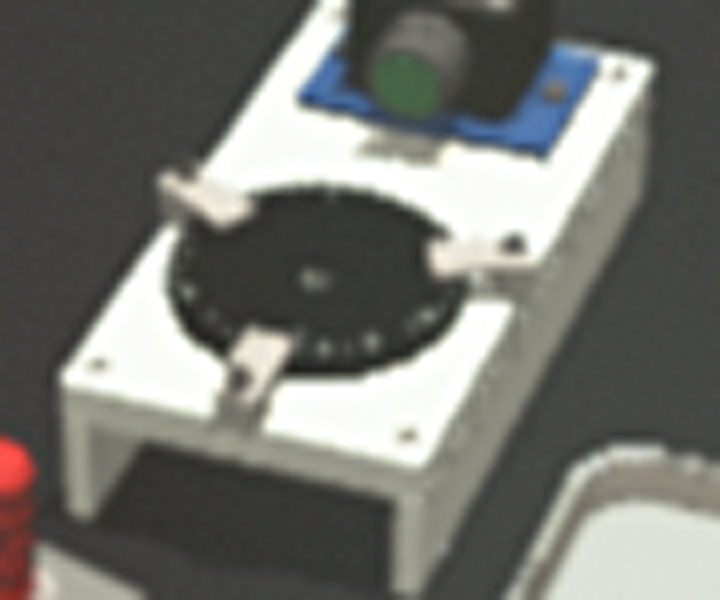

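In the top crop, the riser's corner screws are at (65,182), (105,505), (743,103) and (785,420). The disc is centred at (277,312), and the dark opening is at its lower left, about (262,322), towards +y/−x. In the side view the screws are at (97,365), (408,435), (620,75) and (335,12), with the disc hole near (314,280). The target tools are the red drift (270,222) and the brass bolt (245,219), both in the stand.

```bash
cat > m2.py <<'E'
from h import *
def cb(u,v): return ((u+.5)*.11-.5+310,(v+.5)*.11-.5+190)
def cs(u,v): return ((u+.5)/8-.5+270,(v+.5)/8-.5+175)
for cam,f,S,d,o in(("top",cb,[(65,182),(105,505),(785,420),(743,103)],(277,312),(262,322)),("side",cs,[(97,365),(408,435),(620,75),(335,12)],(320,277),(314,283))):
    w=np.array([ray(cam,f(*p),50)[:2] for p in S]);c=w.mean(0);y=(w[0]+w[1]-w[2]-w[3])/2
    x=(w[0]+w[3]-w[1]-w[2])/2
    u=y/np.linalg.norm(y);print(cam,"sizes",np.linalg.norm(x),np.linalg.norm(y),"c",c,"u",u,"hole",c+50*u,"disc",ray(cam,f(*d),60)[:2],"open",ray(cam,f(*o),55)[:2])
E
python3 m2.py
python3 - <<'E'
from h import *
s=read_state();print(R.from_quat(s["ee_rot"]).as_matrix().round(4))
# tool-frame shift to above drift
t=np.array([527.3,294.7,180]);print(R.from_quat(s["ee_rot"]).as_matrix().T@(t-np.array([231.142,-580.666,231.312])))
E
```

```text
top sizes 94.68924572794857 199.07423004002314 c [526.76060611  67.73545361] u [-0.09623017  0.99535911] hole [521.94909737 117.503409  ] disc [523.06498328 111.58377211] open [521.10507726 115.71185441]
side sizes 95.80577059537917 199.8315387431276 c [526.65430557  71.09025127] u [-0.09695682  0.99528859] hole [521.80646465 120.85468072] disc [519.49437314 120.40289788] open [522.73889876 117.68517644]
[[-9.292e-01 -3.697e-01 -8.000e-04]
 [-3.697e-01  9.292e-01  1.800e-03]
 [ 1.000e-04  2.000e-03 -1.000e+00]]
[-598.78006434  703.77494293   52.64390287]
```

```bash
python3 -m handwheel '[[-0.599,0.704,0.03,0,0,0,0],[-0.599,0.704,0.03,0,0,0,0],[-0.599,0.704,0.03,0,0,0,0],[-0.599,0.704,0.03,0,0,0,0],[-0.599,0.704,0.03,0,0,0,0],[-0.599,0.704,0.03,0,0,0,0],[-0.599,0.704,0.03,0,0,0,0],[-0.599,0.704,0.03,0,0,0,0],[-0.599,0.704,0.03,0,0,0,0],[-0.599,0.704,0.03,0,0,0,0]]'
```

```text
clock: 1.35
position: [431.3, 13.2, 211.1]
ee_rot: [-0.189, 0.982, 0.0, 0.0]
contact_force: [0.5, -0.6, -0.3]
gripper_width: 42.6
grasp_force: 0.0
```

```bash
python3 -m handwheel '[[-0.193,0.226,0.04,0,0,0,0],[-0.193,0.226,0.04,0,0,0,0],[-0.193,0.226,0.04,0,0,0,0],[-0.193,0.226,0.04,0,0,0,0],[-0.193,0.226,0.04,0,0,0,0],[-0.193,0.226,0.04,0,0,0,0],[-0.193,0.226,0.04,0,0,0,0]]'
python3 - <<'E'
from h import *
s=read_state();p=s["position"];print(p,s["joints"])
o=np.zeros((480,800,3),np.uint8)
for k,n in enumerate(("top","side")):
    i,d=get_image(n);cv2.imwrite(f"pics/{n}1.png",i)
    q=proj(n,p);u,v=np.round(q).astype(int);print(n,q,proj(n,(527.3,294.7,114)))
    cr=i[v-40:v+40,u-33:u+33]; print(u-33,v-40)
    o[:,k*400:k*400+396]=cv2.resize(cr,None,fx=6,fy=6,interpolation=cv2.INTER_CUBIC)
cv2.imwrite("pics/g1.png",o)
E
```

```text
clock: 2.22
position: [526.5, 291.9, 170.3]
ee_rot: [-0.188, 0.982, -0.0, -0.001]
contact_force: [0.4, 0.3, 0.6]
gripper_width: 42.7
grasp_force: 0.0
[526.46394079 291.91101086 170.32993814] [ 7.74859193e-01  3.95154933e-01 -1.36700550e-01 -2.09451311e-04
 -1.04090074e+00 -1.96667312e+00]
top [267.69179527 216.68859943] [268.28939551 220.47356177]
235 177
side [269.57708479 208.69384127] [269.57080321 231.34049682]
237 169
```

View pics/g1.png

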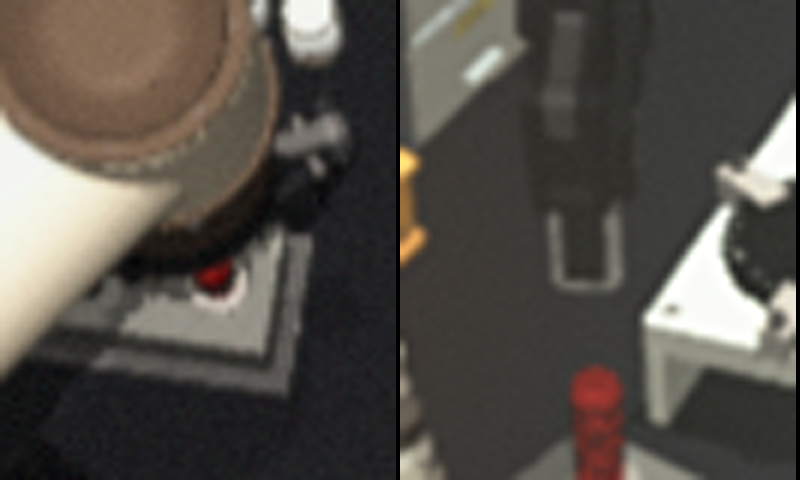

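Run:
```python
from h import *
for dx in(20,36):
  for z in(170,178): print(dx,z,proj("side",(526.5-.37*dx,291.9+.93*dx,z)))
print(proj("side",(527.3,294.7,114)),proj("side",(528.3,294.7,114)))
```

```text
20 170 [268.27358903 214.7242717 ]
20 178 [268.11881641 211.46995623]
36 170 [267.21082141 219.56716292]
36 178 [267.04924969 216.29815168]
[269.57080321 231.34049682] [269.14777831 231.20740159]
```

```bash
python3 -m handwheel '[[0,0,0.0,0,0,0,0]]'
```

```text
clock: 2.45
position: [527.0, 291.4, 171.7]
ee_rot: [-0.188, 0.982, 0.0, 0.0]
contact_force: [0.6, -0.6, -0.2]
gripper_width: 42.4
grasp_force: 0.0
```

```bash
python3 -m handwheel '[[-0.002,0.002,0.05,0,0,0,0],[-0.002,0.002,0.091,0,0,0,0],[-0.002,0.002,0.091,0,0,0,0],[-0.002,0.002,0.091,0,0,0,-0.4],[-0.002,0.002,0.091,0,0,0,-0.4]]'
python3 - <<'E'
from h import *
o=np.zeros((480,800,3),np.uint8)
i,d=get_image("side");cv2.imwrite("pics/side2.png",i)
cv2.imwrite("pics/g2.png",cv2.resize(i[200:275,230:330],None,fx=8,fy=8,interpolation=cv2.INTER_CUBIC))
E
```

```text
clock: 3.08
position: [529.3, 295.8, 82.5]
ee_rot: [-0.188, 0.982, 0.001, 0.002]
contact_force: [-0.2, -0.1, 0.5]
gripper_width: 25.7
grasp_force: 0.0
```

View pics/g2.png

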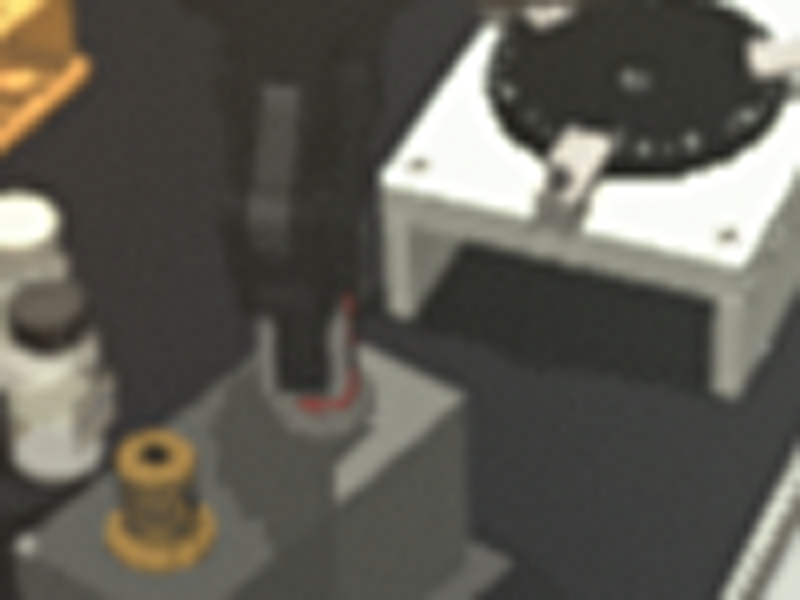

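```bash
python3 -m handwheel '[[0.001,0.0005,0.001,0,0,0,-0.4],[0.001,0.0005,0.001,0,0,0,-1],[0.001,0.0005,0.001,0,0,0,-1],[0.001,0.0005,0.001,0,0,0,-1],[0.001,0.0005,0.001,0,0,0,-1]]'
```

```text
clock: 3.75
position: [527.4, 294.6, 79.9]
ee_rot: [-0.188, 0.982, -0.0, 0.0]
contact_force: [0.7, -2.9, 5.6]
gripper_width: 16.4
grasp_force: 58.7
```

```bash
python3 -m handwheel '[[0,0,-0.01,0,0,0,-1],[0,0,-0.03,0,0,0,-1],[0,0,-0.055,0,0,0,-1],[0,0,-0.075,0,0,0,-1],[0,0,-0.075,0,0,0,-1],[0,0,-0.075,0,0,0,-1]]'
python3 - <<'E'
from h import *
ps=[]
for k in range(4):
    s=read_state();ps.append(s["position"]);get_image("top")
print(np.array(ps),s["contact_force"],s["wrist_torque"])
E
```

```text
clock: 4.5
position: [526.2, 295.0, 152.8]
ee_rot: [-0.188, 0.982, -0.0, -0.001]
contact_force: [-0.4, 0.2, -1.8]
gripper_width: 16.0
grasp_force: 58.7
[[526.15376613 295.00556218 152.84014455]
 [526.15720662 294.86421858 152.60420332]
 [526.30142927 294.77272435 152.58171748]
 [526.41634181 294.77909931 152.68036596]] [-0.29706585  0.12074816 -1.66451973] [0.02788206 0.03021016 0.0206451 ]
```

```bash
python3 -m handwheel '[[0.02,-0.046,0,0,0,0,-1],[0.044,-0.101,0,0,0,0,-1],[0.064,-0.149,0,0,0,0,-1],[0.0706,-0.164,0,0,0,0,-1],[0.0706,-0.164,0.012,0,0,0,-1],[0.0706,-0.164,0.02,0,0,0,-1],[0.0706,-0.164,0.02,0,0,0,-1]]'
python3 - <<'E'
from h import *
i,d=get_image("side");cv2.imwrite("pics/side3.png",i)
cv2.imwrite("pics/g3.png",cv2.resize(i[160:235,275:355],None,fx=8,fy=8,interpolation=cv2.INTER_CUBIC))
s=read_state();print(s["position"],s["contact_force"]);p=s["position"];print(proj("side",p-[0,0,66]),proj("side",(521.8,120.85,60)))
E
```

```text
clock: 5.58
position: [521.6, 117.4, 132.7]
ee_rot: [-0.189, 0.982, -0.0, -0.001]
contact_force: [-1.2, -0.1, -1.8]
gripper_width: 15.9
grasp_force: 59.0
[522.01647851 117.52168567 133.27118186] [ 0.20781837  0.29330785 -1.0438353 ]
[309.15462153 205.74056355] [308.59479242 209.02872697]
```

View pics/g3.png

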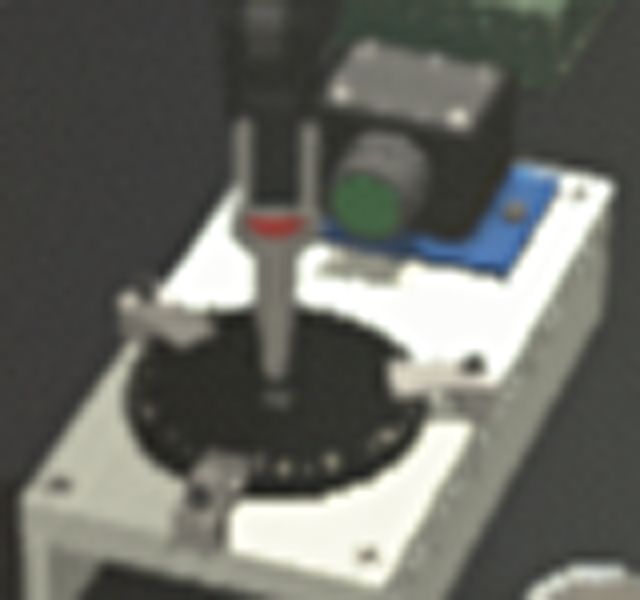

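The side view shows the tip at (276,380), still about 7 mm above the disc. Projected down, it lands near (277,402). The disc centre is about (279,398), so I nudge the tip 1 mm towards +y and start feeling.

```bash
python3 -m handwheel '[[0,0.001,0.003,0,0,0,-1],[0,0.001,0.005,0,0,0,-1],[0,0.001,0.0065,0,0,0,-1],[0,0.001,0.0065,0,0,0,-1]]'; python3 -m handwheel '[[0,0,0.001,0,0,0,-1],[0,0,0.002,0,0,0,-1],[0,0,0.002,0,0,0,-1]]'
```

```text
clock: 6.12
position: [521.7, 117.5, 127.5]
ee_rot: [-0.188, 0.982, -0.0, -0.0]
contact_force: [0.1, -0.3, -2.0]
gripper_width: 16.0
grasp_force: 59.0
clock: 6.5
position: [521.7, 117.5, 125.5]
ee_rot: [-0.188, 0.982, -0.0, -0.0]
contact_force: [1.2, -0.7, -2.0]
gripper_width: 16.4
grasp_force: 59.0
```

```bash
python3 -m handwheel '[[0,0,0.001,0,0,0,-1],[0,0,0.0015,0,0,0,-1]]'
```

```text
clock: 6.75
position: [521.7, 117.5, 124.0]
ee_rot: [-0.188, 0.982, 0.0, -0.0]
contact_force: [0.4, -0.1, -0.9]
gripper_width: 15.9
grasp_force: 59.0
```

```bash
python3 -m handwheel '[[0,0,0.001,0,0,0,-1],[0,0,0.002,0,0,0,-1],[0,0,0.002,0,0,0,-1]]'; python3 -m handwheel '[[0,0,0.001,0,0,0,-1],[0,0,0.002,0,0,0,-1],[0,0,0.002,0,0,0,-1]]'
```

```text
clock: 7.12
position: [521.8, 117.5, 122.0]
ee_rot: [-0.188, 0.982, -0.0, -0.0]
contact_force: [-0.3, -0.1, -1.4]
gripper_width: 16.1
grasp_force: 59.0
clock: 7.5
position: [521.8, 117.4, 120.0]
ee_rot: [-0.188, 0.982, -0.0, 0.0]
contact_force: [0.2, -1.0, -2.1]
gripper_width: 16.3
grasp_force: 59.1
```

```bash
python3 -m handwheel '[[0,0,0.001,0,0,0,-1],[0,0,0.002,0,0,0,-1],[0,0,0.002,0,0,0,-1]]'; python3 -m handwheel '[[0,0,0.001,0,0,0,-1],[0,0,0.0015,0,0,0,-1],[0,0,0.0015,0,0,0,-1]]';  python3 -m handwheel '[[0,0,0.001,0,0,0,-1],[0,0,0.001,0,0,0,-1]]'
```

```text
clock: 7.88
position: [521.8, 117.4, 118.0]
ee_rot: [-0.188, 0.982, -0.0, 0.0]
contact_force: [1.0, -2.6, -1.1]
gripper_width: 16.6
grasp_force: 59.3
clock: 8.25
position: [521.8, 117.4, 116.6]
ee_rot: [-0.188, 0.982, -0.0, 0.0]
contact_force: [1.7, -3.2, -0.2]
gripper_width: 16.3
grasp_force: 59.5
clock: 8.5
position: [521.8, 117.4, 115.6]
ee_rot: [-0.188, 0.982, -0.0, 0.0]
contact_force: [1.5, -4.0, 0.4]
gripper_width: 16.2
grasp_force: 59.7
```

```bash
python3 -m handwheel '[[0,0,0.001,0,0,0,-1],[0,0,0.001,0,0,0,-1]]';  python3 -m handwheel '[[0,0,0.001,0,0,0,-1],[0,0,0.001,0,0,0,-1]]'; python3 -m handwheel '[[0,0,0.001,0,0,0,-1],[0,0,0.001,0,0,0,-1]]'
```

```text
clock: 8.75
position: [521.8, 117.3, 114.6]
ee_rot: [-0.188, 0.982, -0.0, -0.0]
contact_force: [1.4, -4.3, 0.0]
gripper_width: 16.2
grasp_force: 59.9
clock: 9.0
position: [521.9, 117.3, 113.6]
ee_rot: [-0.188, 0.982, -0.0, 0.0]
contact_force: [2.3, -4.9, 0.8]
gripper_width: 16.1
grasp_force: 60.0
clock: 9.25
position: [521.9, 117.2, 112.7]
ee_rot: [-0.188, 0.982, -0.0, 0.0]
contact_force: [2.2, -6.2, 2.3]
gripper_width: 16.0
grasp_force: 60.1
```

```bash
python3 -m handwheel '[[0,0.0005,0,0,0,0,-1],[0,0.001,0,0,0,0,-1]]';  python3 -m handwheel '[[0,0.0005,0,0,0,0,-1],[0,0.001,0,0,0,0,-1]]'
```

```text
clock: 9.5
position: [521.6, 118.1, 112.7]
ee_rot: [-0.188, 0.982, -0.0, 0.0]
contact_force: [2.0, -5.9, 1.1]
gripper_width: 16.3
grasp_force: 60.1
clock: 9.75
position: [521.3, 119.0, 112.7]
ee_rot: [-0.188, 0.982, -0.0, 0.0]
contact_force: [2.2, -6.2, 0.2]
gripper_width: 16.6
grasp_force: 60.1
```

Only the disc's friction of about 6 N is showing, so it is sliding as intended. I'll carry on.

```bash
python3 -m handwheel '[[0,0.0005,0.001,0,0,0,-1],[0,0.001,0.002,0,0,0,-1]]';  python3 -m handwheel '[[0,0.0002,0.001,0,0,0,-1],[0,0.0005,0.002,0,0,0,-1]]'; python3 -m handwheel '[[0,0,0.001,0,0,0,-1],[0,0,0.002,0,0,0,-1]]'
```

```text
clock: 10.0
position: [521.0, 119.9, 111.0]
ee_rot: [-0.188, 0.982, -0.0, 0.0]
contact_force: [2.3, -5.8, 3.2]
gripper_width: 16.2
grasp_force: 60.3
clock: 10.25
position: [520.8, 120.4, 109.0]
ee_rot: [-0.188, 0.982, -0.0, 0.0]
contact_force: [2.2, -6.4, 2.5]
gripper_width: 16.2
grasp_force: 60.3
clock: 10.5
position: [520.8, 120.4, 107.0]
ee_rot: [-0.188, 0.982, -0.0, 0.0]
contact_force: [1.4, -5.7, 3.5]
gripper_width: 16.0
grasp_force: 60.3
```

```bash
for k in 1 2 ; do :; done; python3 -m handwheel '[[0,0,0.001,0,0,0,-1],[0,0,0.002,0,0,0,-1]]'; python3 -m handwheel '[[0,0,0.001,0,0,0,-1],[0,0,0.002,0,0,0,-1]]'; python3 -m handwheel '[[0,0,0.001,0,0,0,-1],[0,0,0.002,0,0,0,-1]]'; python3 -m handwheel '[[0,0,0.001,0,0,0,-1],[0,0,0.002,0,0,0,-1]]'
```

```text
clock: 10.75
position: [520.8, 120.4, 105.0]
ee_rot: [-0.188, 0.982, -0.0, 0.0]
contact_force: [1.8, -5.8, 3.2]
gripper_width: 16.2
grasp_force: 60.3
clock: 11.0
position: [520.8, 120.4, 103.0]
ee_rot: [-0.188, 0.982, -0.0, 0.0]
contact_force: [2.2, -6.4, 2.5]
gripper_width: 15.9
grasp_force: 60.3
clock: 11.25
position: [520.8, 120.5, 101.0]
ee_rot: [-0.188, 0.982, -0.0, 0.0]
contact_force: [1.3, -5.5, 2.5]
gripper_width: 16.4
grasp_force: 60.2
clock: 11.5
position: [520.8, 120.5, 99.0]
ee_rot: [-0.188, 0.982, -0.0, 0.0]
contact_force: [2.0, -6.0, 3.7]
gripper_width: 16.5
grasp_force: 60.2
```

```bash
for k in 1 2 ; do :; done; python3 -m handwheel '[[0,0,0.001,0,0,0,-1],[0,0,0.002,0,0,0,-1]]'; python3 -m handwheel '[[0,0,0.001,0,0,0,-1],[0,0,0.002,0,0,0,-1]]'; python3 -m handwheel '[[0,0,0.001,0,0,0,-1],[0,0,0.002,0,0,0,-1]]'
```

```text
clock: 11.75
position: [520.8, 120.5, 97.0]
ee_rot: [-0.188, 0.982, -0.0, 0.0]
contact_force: [1.7, -6.5, 2.8]
gripper_width: 16.6
grasp_force: 60.2
clock: 12.0
position: [520.8, 120.5, 95.0]
ee_rot: [-0.188, 0.982, -0.0, 0.0]
contact_force: [1.3, -5.0, 2.6]
gripper_width: 16.4
grasp_force: 60.1
clock: 12.25
position: [520.7, 120.5, 92.8]
ee_rot: [-0.188, 0.982, -0.0, 0.0]
contact_force: [2.7, -4.4, 2.2]
gripper_width: 16.2
grasp_force: 59.9
```

```bash
python3 -m handwheel '[[0,0,0.001,0,0,0,-1],[0,0,0.002,0,0,0,-1]]'; python3 -m handwheel '[[0,0,0.001,0,0,0,-1],[0,0,0.001,0,0,0,-1]]'; python3 -m handwheel '[[0,0,0.001,0,0,0,-1],[0,0,0.001,0,0,0,-1]]'
```

```text
clock: 12.5
position: [520.7, 120.5, 90.7]
ee_rot: [-0.188, 0.982, -0.0, 0.0]
contact_force: [2.6, -5.0, 1.0]
gripper_width: 16.2
grasp_force: 59.9
clock: 12.75
position: [520.6, 120.5, 89.5]
ee_rot: [-0.188, 0.982, -0.0, 0.0]
contact_force: [1.6, -5.2, 0.2]
gripper_width: 16.4
grasp_force: 59.8
clock: 13.0
position: [520.7, 120.5, 88.6]
ee_rot: [-0.188, 0.982, -0.0, 0.0]
contact_force: [3.1, -5.2, 1.8]
gripper_width: 16.2
grasp_force: 59.8
```

```bash
python3 -m handwheel '[[0,0,0.001,0,0,0,-1],[0,0,0.001,0,0,0,-1]]'; python3 -m handwheel '[[0,0,0.001,0,0,0,-1],[0,0,0.001,0,0,0,-1]]'; python3 -m handwheel '[[0,0,0.001,0,0,0,-1],[0,0,0.001,0,0,0,-1]]'
```

```text
clock: 13.25
position: [520.7, 120.5, 87.6]
ee_rot: [-0.188, 0.982, -0.0, 0.0]
contact_force: [2.5, -5.5, 1.4]
gripper_width: 16.3
grasp_force: 59.8
clock: 13.5
position: [520.7, 120.5, 86.7]
ee_rot: [-0.188, 0.982, -0.0, 0.0]
contact_force: [2.4, -6.0, 0.1]
gripper_width: 16.0
grasp_force: 59.8
clock: 13.75
position: [520.7, 120.4, 85.7]
ee_rot: [-0.188, 0.982, -0.0, 0.0]
contact_force: [1.4, -6.5, 1.0]
gripper_width: 16.2
grasp_force: 59.9
```

```bash
python3 -m handwheel '[[0,0,0.001,0,0,0,-1],[0,0,0.001,0,0,0,-1]]'; python3 -m handwheel '[[0,0,0.001,0,0,0,-1],[0,0,0.001,0,0,0,-1]]'; python3 -m handwheel '[[0,0,0.001,0,0,0,-1],[0,0,0.001,0,0,0,-1]]'
```

```text
clock: 14.0
position: [520.7, 120.3, 84.8]
ee_rot: [-0.188, 0.982, -0.0, 0.0]
contact_force: [2.8, -6.2, 2.1]
gripper_width: 16.2
grasp_force: 60.0
clock: 14.25
position: [520.8, 120.3, 83.9]
ee_rot: [-0.188, 0.982, -0.0, 0.0]
contact_force: [2.1, -7.0, 2.0]
gripper_width: 16.2
grasp_force: 60.0
clock: 14.5
position: [520.8, 120.2, 82.8]
ee_rot: [-0.188, 0.982, -0.0, 0.0]
contact_force: [2.1, -5.8, 1.6]
gripper_width: 16.4
grasp_force: 60.0
```

```bash
python3 -m handwheel '[[0,0,0.001,0,0,0,-1],[0,0,0.002,0,0,0,-1]]'; python3 -m handwheel '[[0,0,0.001,0,0,0,-1],[0,0,0.002,0,0,0,-1]]'; python3 -m handwheel '[[0,0,0.001,0,0,0,-1],[0,0,0.001,0,0,0,-1]]'; python3 -m handwheel '[[0,0,0.001,0,0,0,-1],[0,0,0.001,0,0,0,-1]]'
```

```text
clock: 14.75
position: [520.9, 120.1, 81.0]
ee_rot: [-0.188, 0.982, -0.001, 0.0]
contact_force: [2.8, -7.7, 2.6]
gripper_width: 16.4
grasp_force: 60.1
clock: 15.0
position: [520.9, 120.0, 79.0]
ee_rot: [-0.188, 0.982, -0.001, 0.0]
contact_force: [2.9, -8.0, 2.4]
gripper_width: 16.5
grasp_force: 60.1
clock: 15.25
position: [520.9, 120.0, 77.9]
ee_rot: [-0.188, 0.982, -0.001, 0.0]
contact_force: [3.6, -7.4, 2.3]
gripper_width: 16.4
grasp_force: 60.1
clock: 15.5
position: [520.9, 120.0, 76.9]
ee_rot: [-0.188, 0.982, -0.001, 0.0]
contact_force: [3.4, -7.2, 2.5]
gripper_width: 16.0
grasp_force: 60.1
```

```bash
python3 -m handwheel '[[0,0,0.0005,0,0,0,-1],[0,0,0.001,0,0,0,-1],[0,0,0.001,0,0,0,-1]]'; python3 -m handwheel '[[0,0,0.0005,0,0,0,-1],[0,0,0.0005,0,0,0,-1]]'
```

```text
clock: 15.88
position: [520.9, 120.0, 76.0]
ee_rot: [-0.188, 0.982, -0.001, 0.0]
contact_force: [2.2, -8.2, 2.5]
gripper_width: 16.6
grasp_force: 60.1
clock: 16.12
position: [521.0, 120.0, 75.9]
ee_rot: [-0.188, 0.982, -0.001, 0.0]
contact_force: [1.7, -9.2, 5.3]
gripper_width: 16.2
grasp_force: 60.4
```

```bash
python3 -m handwheel '[[0,-0.0003,0,0,0,0,-1],[0,-0.0006,0,0,0,0,-1],[0,-0.0006,-0.004,0,0,0,-1],[0,-0.0006,-0.01,0,0,0,-1]]'; python3 -m handwheel '[[0,0,-0.008,0,0,0,-1],[0,0,-0.018,0,0,0,-1],[0,0,-0.032,0,0,0,-1],[0,0,-0.05,0,0,0,-1],[0,0,-0.066,0,0,0,-1],[0,0,-0.066,0,0,0,-1],[0,0,-0.066,0,0,0,-1]]'
```

```text
clock: 16.62
position: [520.5, 119.9, 84.0]
ee_rot: [-0.188, 0.982, -0.0, -0.0]
contact_force: [3.4, -4.2, -5.3]
gripper_width: 16.7
grasp_force: 59.3
clock: 17.5
position: [520.1, 120.4, 150.8]
ee_rot: [-0.188, 0.982, 0.0, -0.0]
contact_force: [-0.4, -0.1, -2.8]
gripper_width: 16.2
grasp_force: 59.1
```

```bash
python3 -m handwheel '[[-0.02,0.046,0,0,0,0,-1],[-0.043,0.098,0,0,0,0,-1],[-0.062,0.14,0,0,0,0,-1],[-0.0706,0.16,0,0,0,0,-1],[-0.0706,0.16,0,0,0,0,-1],[-0.0706,0.16,0.012,0,0,0,-1],[-0.0706,0.16,0.025,0,0,0,-1],[-0.0706,0.16,0.038,0,0,0,-1],[-0.0706,0.16,0.044,0,0,0,-1],[-0.0706,0.16,0.05,0,0,0,-1]]'; python3 -m handwheel '[[0,0,0.006,0,0,0,-1],[0,0,0.012,0,0,0,-1],[0,0,0.0165,0,0,0,-1],[0,0,0.0185,0,0,0,-1]]'
```

```text
clock: 18.75
position: [527.3, 294.9, 100.6]
ee_rot: [-0.188, 0.982, -0.0, 0.0]
contact_force: [0.6, 0.1, -2.6]
gripper_width: 16.5
grasp_force: 59.1
clock: 19.25
position: [527.2, 294.6, 82.5]
ee_rot: [-0.188, 0.982, -0.0, -0.0]
contact_force: [1.0, -3.1, 0.8]
gripper_width: 16.8
grasp_force: 59.5
```

```bash
python3 -m handwheel '[[0,0,0.0005,0,0,0,-1],[0,0,0.0012,0,0,0,-1]]'; python3 -m handwheel '[[0,0,0.0005,0,0,0,-1],[0,0,0.0008,0,0,0,-1]]'
```

```text
clock: 19.5
position: [527.3, 294.6, 81.6]
ee_rot: [-0.188, 0.982, -0.0, 0.0]
contact_force: [2.5, -4.3, 1.3]
gripper_width: 16.3
grasp_force: 59.6
clock: 19.75
position: [527.3, 294.7, 80.9]
ee_rot: [-0.188, 0.982, -0.0, 0.0]
contact_force: [0.6, -5.4, 1.4]
gripper_width: 16.2
grasp_force: 59.7
```

```bash
python3 -m handwheel '[[0,-0.0005,0.0003,0,0,0,-1],[0,-0.0008,0.0008,0,0,0,-1]]'; python3 -m handwheel '[[0,0,0.0005,0,0,0,-1],[0,0,0.0008,0,0,0,-1],[0,0,0.0008,0,0,0,-1]]'
```

```text
clock: 20.0
position: [527.4, 294.5, 79.9]
ee_rot: [-0.188, 0.982, 0.0, 0.0]
contact_force: [-0.1, -2.5, 1.6]
gripper_width: 16.4
grasp_force: 59.8
clock: 20.38
position: [527.5, 294.5, 79.9]
ee_rot: [-0.189, 0.982, 0.0, 0.0]
contact_force: [-1.2, -4.1, 6.1]
gripper_width: 16.3
grasp_force: 60.1
```

```bash
python3 -m handwheel '[[0,0,0,0,0,0,0],[0,0,0,0,0,0,0],[0,0,-0.01,0,0,0,0],[0,0,-0.05,0,0,0,0],[0,0,-0.05,0,0,0,0],[-0.02,0.033,-0.05,0,0,0,0],[-0.0345,0.056,-0.05,0,0,0,0],[-0.0345,0.056,-0.05,0,0,0,0],[-0.0345,0.056,-0.035,0,0,0,0],[-0.0345,0.056,-0.035,0,0,0,0]]'
python3 - <<'E'
from h import *
o=np.zeros((480,800,3),np.uint8)
i,d=get_image("side");cv2.imwrite("pics/side4.png",i)
cv2.imwrite("pics/g4.png",cv2.resize(i[200:275,225:325],None,fx=8,fy=8,interpolation=cv2.INTER_CUBIC))
print(read_state()["contact_force"])
E
```

```text
clock: 21.62
position: [537.5, 357.3, 111.7]
ee_rot: [-0.188, 0.982, -0.001, -0.002]
contact_force: [0.7, 0.1, -0.1]
gripper_width: 42.7
grasp_force: 0.0
[-0.6620239  -0.84209366  0.36365341]
```

View pics/g4.png

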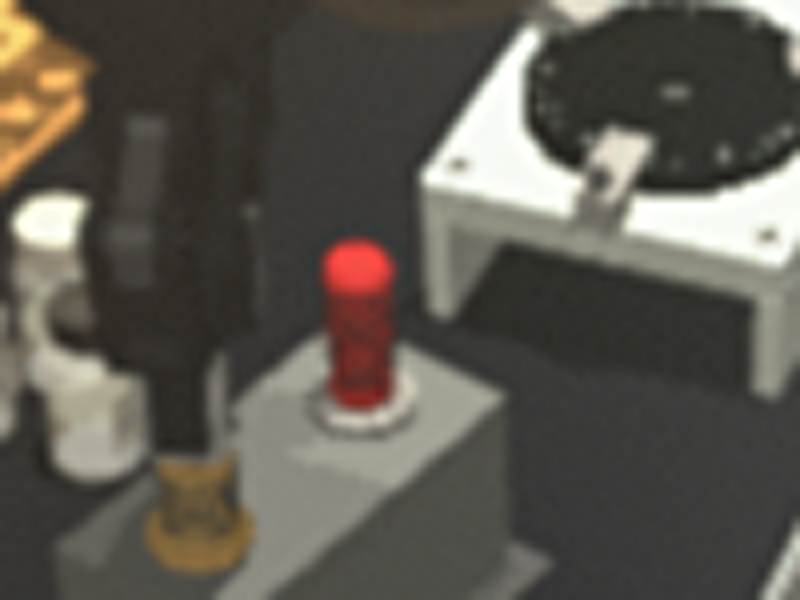

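The drift hangs upright in its bore with its top at (358,260). The bolt at (198,500) is directly under the fingers, so I descend and grip it.

```bash
python3 -m handwheel '[[-0.0004,0,0.02,0,0,0,0],[-0.0004,0,0.037,0,0,0,0],[-0.0004,0,0.041,0,0,0,0],[-0.0004,0,0.041,0,0,0,-0.4],[-0.0004,0,0.041,0,0,0,-0.4],[-0.0004,0,0.041,0,0,0,-1],[-0.0004,0,0.041,0,0,0,-1],[-0.0004,0,0.041,0,0,0,-1]]'
```

```text
clock: 22.68
position: [539.6, 359.5, 74.0]
ee_rot: [-0.188, 0.982, 0.0, 0.001]
contact_force: [-0.5, -0.9, 4.8]
gripper_width: 16.5
grasp_force: 58.7
```

```bash
python3 -m handwheel '[[0,0,0,0,0,0,-0.3],[0,0,0,0,0,0,-0.3],[0,0,0.002,0,0,0,-0.3],[0,0,0.0035,0,0,0,-0.3]]';python3 -m handwheel '[[0,0,0,0,0,0,-1],[0,0,0,0,0,0,-1],[0,0,0,0,0,0,-1],[0,0,0,0,0,0,-1]]'
```

```text
clock: 23.18
position: [539.0, 359.1, 69.0]
ee_rot: [-0.188, 0.982, -0.0, -0.0]
contact_force: [0.3, 0.0, 0.7]
gripper_width: 29.9
grasp_force: 0.0
clock: 23.68
position: [539.0, 359.1, 69.2]
ee_rot: [-0.188, 0.982, -0.0, -0.0]
contact_force: [-0.6, -0.4, -1.1]
gripper_width: 17.2
grasp_force: 58.5
```

```bash
python3 -m handwheel '[[0,0,-0.01,0,0,0,-1],[0,0,-0.04,0,0,0,-1],[0,0,-0.092,0,0,0,-1],[0,0,-0.092,0,0,0,-1],[0.02,-0.041,-0.092,0,0,0,-1],[0.045,-0.093,-0.092,0,0,0,-1],[0.07,-0.144,-0.092,0,0,0,-1],[0.093,-0.191,-0.092,0,0,0,-1],[0.105,-0.216,-0.092,0,0,0,-1],[0.105,-0.216,-0.092,0,0,0,-1]]'
python3 -m handwheel '[[0,0,0.03,0,0,0,-1],[0,0,0.05,0,0,0,-1],[0,0,0.06,0,0,0,-1],[0,0,0.062,0,0,0,-1],[0,0,0.062,0,0,0,-1]]'
python3 - <<'E'
from h import *
i,d=get_image("side");cv2.imwrite("pics/side5.png",i)
cv2.imwrite("pics/g5.png",cv2.resize(i[160:235,275:355],None,fx=8,fy=8,interpolation=cv2.INTER_CUBIC))
s=read_state();print(s["position"],s["contact_force"])
E
```

```text
clock: 24.92
position: [520.8, 117.8, 161.6]
ee_rot: [-0.187, 0.982, 0.0, -0.0]
contact_force: [-0.1, 0.7, -1.9]
gripper_width: 17.3
grasp_force: 58.9
clock: 25.55
position: [521.9, 120.2, 100.0]
ee_rot: [-0.189, 0.982, 0.0, 0.001]
contact_force: [-0.2, -0.1, -0.6]
gripper_width: 16.8
grasp_force: 58.9
[522.01872093 120.17692496 100.20349208] [-0.08328004  0.43961028 -1.01121204]
```

View pics/g5.png

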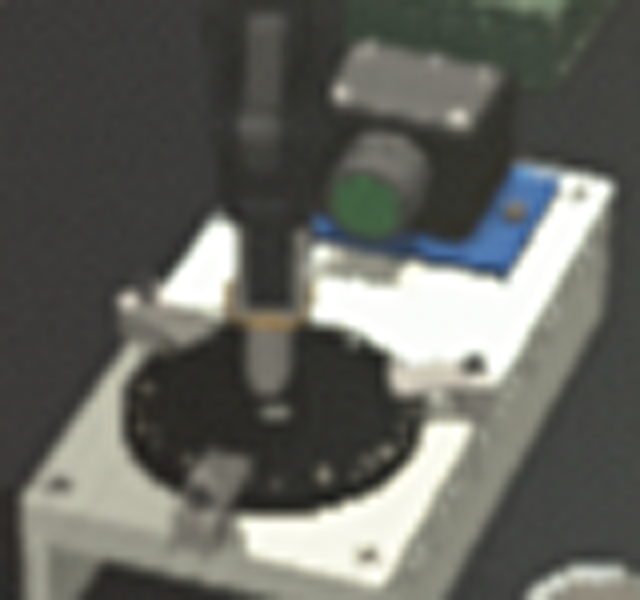

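The bolt tip is at (267,395), which projects to (268,411). The hole is at about (274,411), so I move about 1.4 mm towards −x and descend, watching the force.

```bash
python3 -m handwheel '[[0.0007,0,0,0,0,0,-1],[0.0014,0.0002,0.002,0,0,0,-1],[0.0014,0.0002,0.005,0,0,0,-1],[0.0014,0.0002,0.007,0,0,0,-1]]'; python3 -m handwheel '[[0,0,0.001,0,0,0,-1],[0,0,0.002,0,0,0,-1],[0,0,0.003,0,0,0,-1]]'; python3 -m handwheel '[[0,0,0.001,0,0,0,-1],[0,0,0.002,0,0,0,-1],[0,0,0.003,0,0,0,-1]]'
```

```text
clock: 26.1
position: [519.9, 119.3, 92.2]
ee_rot: [-0.188, 0.982, -0.0, -0.0]
contact_force: [-0.2, 0.1, -1.7]
gripper_width: 17.2
grasp_force: 58.9
clock: 26.48
position: [520.1, 119.4, 89.4]
ee_rot: [-0.188, 0.982, 0.0, 0.0]
contact_force: [-0.4, -0.3, -1.2]
gripper_width: 17.3
grasp_force: 58.9
clock: 26.85
position: [520.1, 119.4, 86.4]
ee_rot: [-0.188, 0.982, -0.0, 0.0]
contact_force: [-0.1, 0.0, -1.7]
gripper_width: 16.6
grasp_force: 58.9
```

```bash
python3 -m handwheel '[[0,0,0.001,0,0,0,-1],[0,0,0.002,0,0,0,-1],[0,0,0.003,0,0,0,-1]]'; python3 -m handwheel '[[0,0,0.001,0,0,0,-1],[0,0,0.002,0,0,0,-1],[0,0,0.003,0,0,0,-1]]'; python3 -m handwheel '[[0,0,0.001,0,0,0,-1],[0,0,0.002,0,0,0,-1],[0,0,0.003,0,0,0,-1]]'
```

```text
clock: 27.22
position: [520.2, 119.4, 83.5]
ee_rot: [-0.188, 0.982, 0.0, 0.0]
contact_force: [1.2, -0.5, -1.3]
gripper_width: 16.8
grasp_force: 58.9
clock: 27.6
position: [520.1, 119.4, 80.4]
ee_rot: [-0.188, 0.982, -0.0, 0.0]
contact_force: [0.3, -0.8, -0.5]
gripper_width: 16.4
grasp_force: 58.9
clock: 27.98
position: [520.3, 119.3, 77.6]
ee_rot: [-0.188, 0.982, -0.0, 0.0]
contact_force: [1.5, -1.6, 0.5]
gripper_width: 16.8
grasp_force: 58.9
```

```bash
python3 -m handwheel '[[-0.0003,0,0.001,0,0,0,-1],[-0.0003,0,0.002,0,0,0,-1],[-0.0003,0,0.003,0,0,0,-1]]'; python3 -m handwheel '[[0,0,0.001,0,0,0,-1],[0,0,0.002,0,0,0,-1],[0,0,0.003,0,0,0,-1]]'; python3 -m handwheel '[[0,0,0.001,0,0,0,-1],[0,0,0.002,0,0,0,-1],[0,0,0.003,0,0,0,-1]]'
```

```text
clock: 28.35
position: [520.5, 119.3, 74.5]
ee_rot: [-0.188, 0.982, -0.0, 0.0]
contact_force: [1.7, -3.3, 1.6]
gripper_width: 17.0
grasp_force: 59.0
clock: 28.72
position: [520.5, 119.3, 71.5]
ee_rot: [-0.188, 0.982, -0.0, 0.0]
contact_force: [3.3, -4.1, 1.6]
gripper_width: 16.6
grasp_force: 59.1
clock: 29.1
position: [520.6, 119.4, 68.6]
ee_rot: [-0.188, 0.982, -0.0, 0.0]
contact_force: [3.7, -5.7, 1.1]
gripper_width: 17.0
grasp_force: 59.1
```

```bash
python3 -m handwheel '[[-0.0002,-0.0004,0,0,0,0,-1],[-0.0002,-0.0007,0.001,0,0,0,-1],[-0.0002,-0.0007,0.002,0,0,0,-1]]'; python3 -m handwheel '[[0,0,0.0005,0,0,0,-1],[0,0,0.001,0,0,0,-1],[0,0,0.001,0,0,0,-1]]'; python3 -m handwheel '[[0,0,0.0005,0,0,0,-1],[0,0,0.0008,0,0,0,-1]]'
```

```text
clock: 29.48
position: [520.6, 119.1, 66.1]
ee_rot: [-0.188, 0.982, 0.0, -0.0]
contact_force: [1.3, -2.2, 0.3]
gripper_width: 16.6
grasp_force: 59.1
clock: 29.85
position: [520.5, 119.0, 65.2]
ee_rot: [-0.188, 0.982, 0.0, -0.0]
contact_force: [1.3, -0.2, -1.0]
gripper_width: 16.8
grasp_force: 59.0
clock: 30.1
position: [520.6, 119.0, 65.0]
ee_rot: [-0.188, 0.982, 0.0, -0.0]
contact_force: [-1.7, 0.8, 4.5]
gripper_width: 17.0
grasp_force: 59.5
```

Seated. I release with a small opening, rise and check.

```bash
python3 -m handwheel '[[0,0,0,0,0,0,-0.3],[0,0,0,0,0,0,-0.3],[0,0,-0.005,0,0,0,-0.3],[0,0,-0.03,0,0,0,-0.3],[0,0,-0.08,0,0,0,-0.3],[0,0,-0.13,0,0,0,-0.3],[0.06,-0.03,-0.15,0,0,0,-0.3],[0.12,-0.06,-0.15,0,0,0,-0.3],[0.12,-0.06,-0.15,0,0,0,-0.3],[0.12,-0.06,-0.15,0,0,0,-0.3]]'
python3 - <<'E'
from h import *
i,d=get_image("side");cv2.imwrite("pics/side6.png",i)
cv2.imwrite("pics/g6.png",cv2.resize(i[165:285,210:360],None,fx=5,fy=5,interpolation=cv2.INTER_CUBIC))
E
```

```text
clock: 31.35
position: [431.6, 18.5, 215.4]
ee_rot: [-0.188, 0.982, 0.0, 0.001]
contact_force: [-0.6, 0.3, 0.2]
gripper_width: 29.8
grasp_force: 0.0
```

View pics/g6.png

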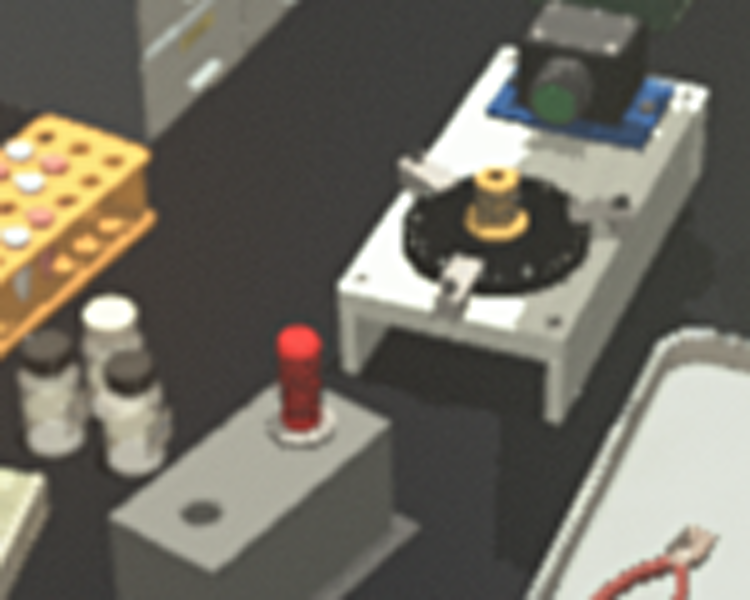

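The bolt stands with its flange on the disc at (497,215), the drift hangs upright in the stand at (300,390), and the hand is clear. I'm handing the job in.

```bash
python3 -c "
from bench import *
print(job_done())"
```

```text
the job is handed in; nothing more can be done
None
```

The drift went fully home through both holes and is back upright in the stand, and the bolt is seated with its flange on the disc; I handed the job in just after 31 s, with highest readings of about 10 N, but no verdict was returned.

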